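Set the sliding chute over the empty cell and fill it

TASK

At the jeweller's filling station, hold the chute carriage's release bar up, slide the carriage until the chute stands over the one empty cell of the tray, and let go so that it catches in the notch there. Then put the loose metal bar lengthwise into the chute so that it slides down into that cell and comes to lie on the cell's floor. Leave the carriage latched, and do not disturb anything else on the bench or in the tray.

Things in the scene. Friction and masses are not known exactly. Their poses are not given: they have to be found in the camera images.
- station: The filling station, fixed to the bench: grey base plate (x -65..135, y -220..220 mm in its frame) with a wooden cell tray, a notched rail behind it and a black lamp bar above the rail. Origin at bench level; x points away from the robot, y runs along the rail, z up.
- tray_mid (a point): The station's cell tray: this point is the middle of its floor, at station x 5, y 60 mm. Four cells in a row along y, centred at station y -30, 30, 90, 150 mm, each 56 wide (y), 112 long (x -51..61). Floor slippery, 8 above the bench; dividers and front wall 4 thick, tops at 32; rear wall top at 50.
- lamp_edge (a point): Middle of the lamp bar's lower front edge, 195 mm above the bench. The bar is 470 long (station y), 50 deep (backwards from here), 22 high, on a post at either end, behind its front edge. It overhangs the release bar, so an upright gripper does not fit there: come in leaning back towards the robot 35 to 45 degrees.
- carriage (a joint): Position of the chute carriage along the rail, m, growing along station y; chute centre line at station y = value - 0.150, so it stands over the cell centres at 0.12, 0.18, 0.24, 0.30. Range -0.004..0.304. From 0 to 0.06 is an open parking bay, closed by a tooth; notches every 0.03 from 0.09 to 0.30, peaked teeth between. Latched: 1 mm of play; bar up, it slides with 1 to 2 N.
- release_bar (a joint): Height of the release bar, m: 0 = down, its pin in a notch or the bay; at most 0.024. Above 0.017 the pin clears the teeth and the carriage is free. Spring and weight press it down with about 7 N; let go over a tooth flank it slides into the nearest notch by itself, moving the carriage.
- bar_grip (a point): Centre of the release bar's black grip tab: upright, 12 mm thick (station y), 30 long (x), 34 high; 128 above the bench when down. Grip it across the 12 mm, lift it straight up and it takes the carriage along. Its stem runs back from the tab's lower part; the carriage's top is at 94. Clear on both sides (y).
- chute_mid (a point): Middle of the steel chute's floor. Chute 120 mm long, falling away from the robot at 42 degrees, open above and at both ends; floor 42 wide, sides 25 high flaring out at 45 degrees. Frame: x down the slope, z normal to the floor. Polished: a bar in it slides down at once. A bar let go level and lengthwise, its centre 50 to 60 straight above this point, lands in it.
- chute_lip (a point): Lower end of the chute's floor, on its centre line, 41 mm above the bench, 16 behind the inside of the cells' front wall: the bar leaves here. Axes as point chute_mid.
- liner: The one empty cell: a thin paper liner 104 x 50 mm on its floor. Origin at the cell's centre (within 5) on its floor, 8 above the bench; axes as the station's.
- ingot_mid (a point): Centre of the loose cast metal bar, a plain grey block 76 long (x) x 22 wide (y) x 18 high (z), 0.2 kg, lying flat on the bench left of the station; its centre is 9 above the bench.
- stock_a: flat brass bar 70 x 30 x 12, lying in its own tray cell (mm); leave alone. Origin under its middle.
- stock_b: steel double bar 64 x 34 x 14 in its own tray cell (mm); leave alone. Origin under its middle.
- stock_c: copper T-shaped bar 80 x 36 x 10 in its own tray cell (mm); leave alone. Origin under its middle.
- bench_block: steel bench block, 64 x 64 x 22 high, lying near one end of the loose bar (mm); leave alone. Origin under its middle.
- dish: white ceramic dish, 84 across, 22 high, beside the loose bar (mm); leave alone. Origin under its middle.
- tool_jar: glass jar 76 across, 110 high, with handled tools standing in it up to 190 (mm); leave alone. Origin under its middle.
- pliers: flat-nose pliers, about 160 long, 14 high, in front of the station's right end (mm); leave alone. Origin under its pivot region.
- hammer: hammer, 220 long, lying right of the station (mm); leave alone. Origin under its middle.
- bottle: small amber bottle, 48 across, 110 high (mm); leave alone. Origin under its middle.
- bangle: copper bangle 66 across, 14 high, lying flat (mm); leave alone. Origin under its middle.
- ingot: The same metal bar, origin under its middle.
Mind the look-alikes: they are no part of the job. There is more than one size of the ingot; the job needs the smallest.

How it is judged:
By the outcome, as a careful person would: the job done as asked, in the order asked, and still so for the second after the job is handed in, with the robot touching nothing.
It also fails if it takes over 53 s, if anything falls off the work surface, if the arm or the gripper's body presses on something with over 40 N, if the wrist force passes 120 N, or if a joint passes its speed limit or range.

ROBOT

A 6-joint arm with a two-finger parallel gripper is mounted at the origin on the work surface. World frame = base frame: x ahead of the robot, y to its left, z up, the work surface at z = 0. Lengths are in m, angles in rad, forces in N, time in s.
With the tool pointing down it reaches from about 0.325 to 0.9 m from the base axis. Payload 3.5 kg.
Tool frame: the origin (TCP) lies on the centre line of the jaws, within the pads' length; the fingertips stand 8 mm ahead of it and the grasp point (between the pads) lies 11 mm behind it; z points along the fingers, y is the direction in which the jaws open and shut (so a half turn about z gives the same grasp; the last joint's range is limited). The gripper opens to 85 mm and grips with 20 to 120 N. Pads are 22 mm wide; open, the fingers measure 114 mm over their backs; the gripper's body (76 mm by 85 mm) begins 54 mm behind the grasp point. The pads swing forward as they close: fully open they stand 13 mm farther back than shut.
Start: joints at [-1.399, 0.276, -0.026, 1.268, 0, 1.467], TCP at [0.17, -0.602, 0.239] pointing down, gripper open.
Joint ranges: [-3.12, 3.12], [-0.85, 1.88], [-1.08, 1.24], [-1.95, 2.15], [-1.57, 1.53], [-3.14, 3.14]. Speed limits (rad/s): [2.57, 2.57, 3.14, 3.14, 3.14, 3.14].

INTERFACE

Orientations are given as a rotation vector (axis times angle).
In Python, from station import readout, vision, manip gives the robot as it stands.
- The arm moves only by the tool step_arm, never from a script. Its argument "rows" is text: rows parted by semicolons, each of 7 numbers parted by spaces: the finger opening in m, from 0 to 0.0854, then the shift along the tool's x, y, z in m, then the turn, a rotation vector about the tool's x, y, z in degrees. A call has 1 to 10 rows; each row is the pose to reach, as a shift and turn from the pose commanded when the call began, along the tool's axes at that moment; what a row does not reach only later rows make up. A row lasts 1/10 s, in which the tool goes at most 50 mm and 8.59 degrees, less where a joint would pass 70% of its speed; a pose out of reach is approached as far as the arm can. A call with a gripper value outside its range is refused whole. The fingers move at their own pace and stop on an object; "squeeze" is the grip in N (left out, the last holds). Time passes only in rows, so rows that repeat a pose let the fingers close. It gives the time, the measured TCP pose, the force and the opening at its end, in the units of the state.
- readout.get_state(): the state, without advancing time (a new reading comes with each control period).
- vision.snapshot(name): name is "scene" or "top" or "wrist"; returns (picture, depth): 480x640x3 uint8, red, green, blue; 480x640 float32, m along the optical axis (not along the pixel's ray), 0 where there is no reading.
- vision.camera_info(name): a dict with "fx", "fy", "cx", "cy" (pixels), "xyz" and "orientation" of the camera in the world. Camera axes: x right, y up, looking along -z (the intrinsics and any distortion apply to the point x, -y, -z); pixel columns grow to the right and rows downward; lengths in m; the calibration is good to about 2 mm. A picture is of the moment at which its call begins: read the wrist's pose just before it. camera_info takes no time and is no camera call; for the wrist camera it gives the pose at the moment of the call.
- manip.hand_in(): hands the job in, once; it reports no verdict.
The state is a dict: "clock": time; "joint_pos": joint angles; "qvel": joint speeds; "joint_torque": joint torques, N m; "eef_pos": TCP position; "eef_rot": TCP orientation; "force": force on the tool from outside, world axes, zero at the start; "wrist_torque": the same for the moment, N m; "gripper_width": finger opening in m.
Only numpy, scipy, OpenCV 4.12 (cv2) and the standard library are available. Lean on these libraries where they do the work, as an engineer would, in place of code of your own. Each camera call takes 0.05 s, during which the arm holds its last target. There are 200 camera calls.

## Working session

There is one attempt and no reset: what is moved stays moved. The work goes in short steps, Python scripts to look and compute and a tool call to move; the robot and the scene stay as the last step left them, time stands still between calls to the robot, and variables do not carry over. Pictures are saved under pics/ and viewed, about 8 in all and at most 12, crops included, and the job is handed in when it is done.

Besides the shell and the picture viewer there is one more tool, called after "Request:" as name(argument=value, ...) on one line, values as JSON. step_arm: Moves the arm, as the interface text tells. Its arguments: {"type":"object","properties":{"rows":{"type":"string"},"squeeze":{"type":"number"}},"required":["rows"]}

```bash
ls; mkdir -p pics; cat > h.py <<'E'
import numpy as np, cv2
from scipy.spatial.transform import Rotation as R
from station import readout, vision, manip
def snap(n,tag):
    ci=vision.camera_info(n); p,d=vision.snapshot(n)
    cv2.imwrite(f'pics/{tag}.png',p[:,:,::-1]); np.savez(f'pics/{tag}.npz',p=p,d=d,ci=np.array([ci],dtype=object)); return p,d,ci
def load(tag):
    z=np.load(f'pics/{tag}.npz',allow_pickle=True); return z['p'],z['d'],z['ci'][0]
def rot(o):
    o=np.array(o,float)
    return R.from_matrix(o) if o.shape==(3,3) else R.from_rotvec(o) if o.size==3 else R.from_quat(o)
def pt(tag,u,v,z=None):
    p,d,ci=load(tag); r=rot(ci['orientation']); c=np.array(ci['xyz'])
    ray=r.apply([(u-ci['cx'])/ci['fx'],-(v-ci['cy'])/ci['fy'],-1])
    if z is not None: return c+ray*(z-c[2])/ray[2]
    dd=d[int(round(v)),int(round(u))]; return c+ray*dd
def cloud(tag):
    p,d,ci=load(tag); v,u=np.mgrid[:480,:640]
    q=np.stack([(u-ci['cx'])/ci['fx'],-(v-ci['cy'])/ci['fy'],-np.ones_like(u,float)],-1)*d[...,None]
    return rot(ci['orientation']).apply(q.reshape(-1,3)).reshape(480,640,3)+np.array(ci['xyz'])
E
python3 - <<'E'
from h import *
print(readout.get_state())
for n in('scene','top'):
    p,d,ci=snap(n,n+'0'); print(n,ci)
E
```

```text
pics
{'clock': 0.0, 'joint_pos': array([-1.39944469e+00,  2.77166746e-01, -2.79139761e-02,  1.26798510e+00,
        8.14939160e-06,  1.46738825e+00]), 'qvel': array([-2.89266237e-04, -1.15210816e-03,  4.44500150e-05, -2.20627422e-05,
       -5.88112759e-04, -5.86992334e-04]), 'joint_torque': array([-5.55056831e-04, -4.45510054e+01,  2.95202082e+01,  1.63714075e-02,
       -1.17000291e-04,  1.24013823e-05]), 'eef_pos': array([ 0.16942812, -0.60079736,  0.23812313]), 'eef_rot': array([-3.10974617e+00, -4.29924565e-01,  1.08211270e-04]), 'force': array([-0.82985696,  0.06230599, -0.01472377]), 'wrist_torque': array([0.07541925, 0.00779596, 0.05528813]), 'gripper_width': 0.08591088654054722}
scene {'fx': 441.07024827253207, 'fy': 441.07024827253207, 'cx': 324.96416824201737, 'cy': 243.4598142034996, 'xyz': array([0.93275671, 0.66930249, 0.68778803]), 'orientation': array([0.34730053, 1.18820056, 2.31591553])}
top {'fx': 568.5600208035861, 'fy': 568.5600208035861, 'cx': 320.4065249282856, 'cy': 241.323445429741, 'xyz': array([ 0.31797778, -0.01758439,  1.49909134]), 'orientation': array([ 0.11827227, -0.09410946, -1.56382401])}
```

View pics/scene0.png

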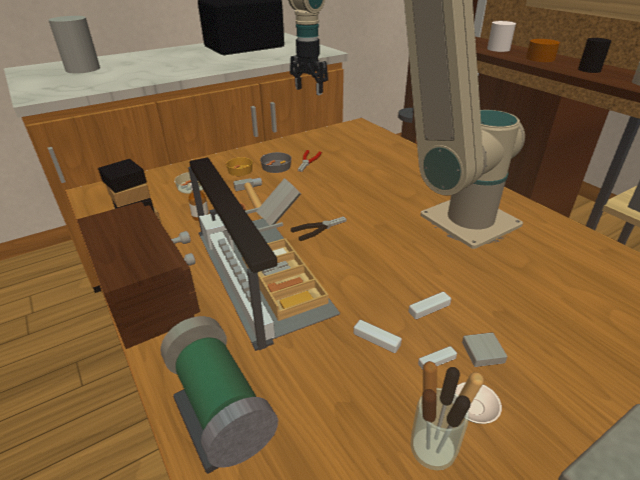

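View pics/top0.png

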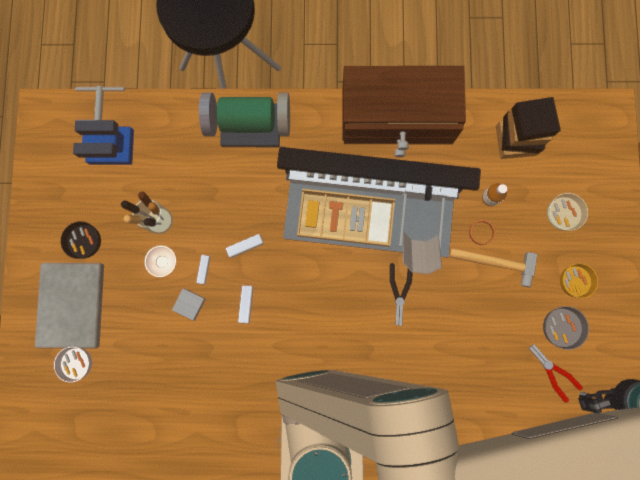

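Top view: three bars at (203,269), (244,245) and (245,304). The one at (203,269) looks smallest and lies beside the dish and the block. The empty cell is the rightmost at (380,222), station y -30, and the chute is parked right of it at (422,252). I'll enlarge to confirm.

```bash
python3 - <<'E'
from h import *
p,d,ci=load('top0')
a=cv2.resize(p[215:335,135:275],None,fx=5,fy=5,interpolation=cv2.INTER_CUBIC)
cv2.imwrite('pics/c1.png',a[:,:,::-1])
b=cv2.resize(p[140:280,270:490],None,fx=3.6,fy=3.6,interpolation=cv2.INTER_CUBIC)
cv2.imwrite('pics/c2.png',b[:,:,::-1])
g=p.astype(int); m=((g.max(2)-g.min(2)<25)&(g.min(2)>150)).astype(np.uint8)
n,l,s,c=cv2.connectedComponentsWithStats(m)
P=cloud('top0')
for i in range(1,n):
    if s[i,4]>80 and c[i][0]<480 and c[i][1]>150:
        cn=cv2.findContours((l==i).astype(np.uint8),0,2)[0][0]
        r=cv2.minAreaRect(cn); bx=cv2.boxPoints(r); z=np.median(P[l==i][:,2])
        w=np.array([pt('top0',*q,0.018)[:2] for q in bx]); e=np.diff(w,axis=0)
        print(c[i].round(1),s[i,4],'z',z.round(3),'ctr',w.mean(0).round(4),'L',np.linalg.norm(e,axis=1).round(4)[:2],'ang',np.degrees(np.arctan2(e[:2,1],e[:2,0])).round(1))
E
```

```text
[356.9 182.3] 851 z 0.053 ctr [ 0.6803 -0.0902] L [0.0231 0.3634] ang [ -5.4 -96.3]
[444.5 191.2] 209 z 0.055 ctr [ 0.6546 -0.322 ] L [0.0228 0.0673] ang [ -7.  -96.1]
[379.3 221.5] 667 z 0.011 ctr [ 0.5729 -0.1493] L [0.101  0.0476] ang [ -6.  -95.7]
[352.9 218.1] 83 z 0.023 ctr [ 0.5833 -0.0803] L [0.0575 0.0108] ang [ -6.3 -96.3]
[243.8 245.2] 344 z 0.024 ctr [0.5088 0.2072] L [0.0955 0.0252] ang [ -66.5 -156.3]
[202.4 269. ] 213 z 0.019 ctr [0.4453 0.3147] L [0.073  0.0199] ang [  -8.4 -100.1]
[163.4 261.8] 115 z 0.007 ctr [0.4634 0.4178] L [0.0343 0.0264] ang [ -89.8 -177.6]
[244.9 304. ] 363 z 0.025 ctr [0.3551 0.2008] L [0.0948 0.0257] ang [ -5. -96.]
[187.3 303.8] 496 z 0.024 ctr [0.3543 0.351 ] L [0.0584 0.0579] ang [ -24.9 -115.8]
[399.  309.8] 108 z 0.015 ctr [ 0.339  -0.1979] L [0.0666 0.0136] ang [ -4.1 -93.1]
[ 76.  363.7] 367 z 0.004 ctr [0.2006 0.6364] L [0.0704 0.0745] ang [ -43.6 -132.5]
```

View pics/c1.png

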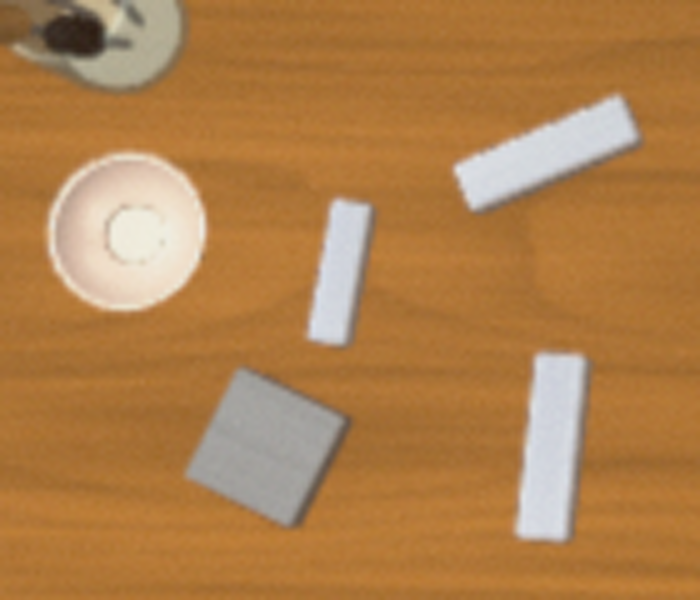

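View pics/c2.png

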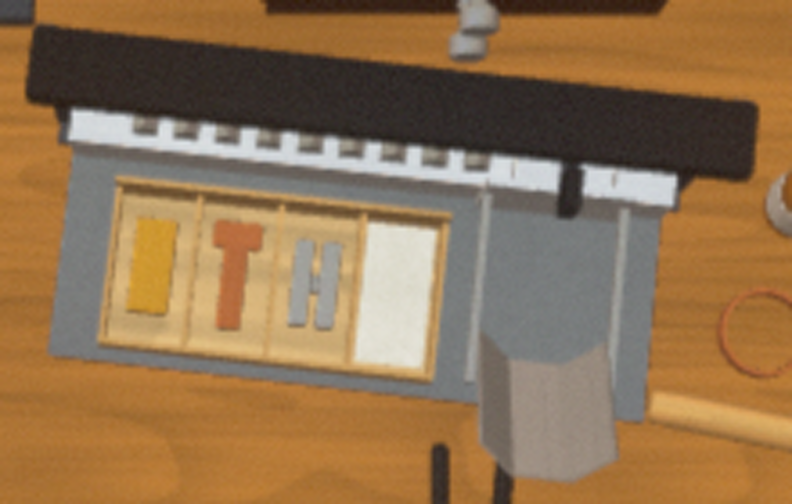

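The crop confirms it: the bar at (203,269) measures about 73 x 20 mm, the other two about 95 mm, so it is the smallest. The grip tab is at about (428,193). Next I'll fit the station pose.

```bash
cat >> h.py <<'E'
def stn():
    return np.load('pics/stn.npy')
def s2w(x,y,z,f=None):
    X,Y,t=stn() if f is None else f
    return np.array([X+np.cos(t)*x-np.sin(t)*y,Y+np.sin(t)*x+np.cos(t)*y,z])
def w2s(p):
    X,Y,t=stn(); a,b=p[0]-X,p[1]-Y
    return np.array([np.cos(t)*a+np.sin(t)*b,-np.sin(t)*a+np.cos(t)*b,p[2]])
E
python3 - <<'E'
from h import *
from scipy.optimize import least_squares
c2=lambda u,v:((u+.5)/3.6-.5+270,(v+.5)/3.6-.5+140)
obs=[((-.055,-.062,.032),c2(433,381)),((-.055,.182,.032),c2(98,345)),((.065,-.062,.050),c2(452,213)),((.065,.182,.050),c2(118,178)),
((.005,-.03,.0085),(379.3,221.5)),((-.065,.22,.004),c2(49,354)),((-.065,-.22,.004),c2(641,422))]
W=[pt('top0',*o[1],o[0][2]) for o in obs]
f=lambda s:np.concatenate([(s2w(*o[0],s)-w)[:2] for o,w in zip(obs,W)])
r=least_squares(f,[.56,-.15,-.1]);print(r.x,np.degrees(r.x[2]));print((r.fun*1000).round(1).reshape(-1,2))
np.save('pics/stn.npy',r.x)
for n,u,v,z in(('tab',567,170,.145),('tabL',562,216,.145),('tabR',578,216,.145),('chL',487,345,.041),('chR',603,345,.041),('lamp left front',28,102,.217),('lampright',750,180,.217),('chute upper',548,478,.121)):
    print(n,w2s(pt('top0',*c2(u,v),z)).round(4))
# tab in scene cam
P=cloud('top0')
for n,(u,v) in dict(tab=c2(569,200),chmid=c2(548,415),ing=(202.4,269)).items(): 
    q=P[int(round(v)),int(round(u))]; print(n,q.round(4),w2s(q).round(4))
print('tab', s2w(.0,-.13,.128),'drop',s2w(-.08,-.03,.136))
def pix(q,ci):
    a=rot(ci['orientation']).inv().apply(q-np.array(ci['xyz'])); return ci['cx']+ci['fx']*a[0]/-a[2], ci['cy']-ci['fy']*a[1]/-a[2]
p,d,ci=load('scene0')
for q in((.02,.02,.128),(-.055,.182,.032),(-.065,.22,.004),(.005,-.03,.0085)): print(pix(s2w(*q),ci))
b=cv2.resize(p[140:340,170:350],None,fx=3,fy=3,interpolation=cv2.INTER_CUBIC)
cv2.imwrite('pics/c3.png',b[:,:,::-1])
E
```

```text
[ 0.56965579 -0.11973643 -0.10785872] -6.179849545988258
[[ 0.9 -0.4]
 [ 1.7  0. ]
 [ 0.4 -0.3]
 [ 1.4  1.3]
 [-3.1  0. ]
 [-1.4  1.1]
 [ 0.1 -1.8]]
tab [ 0.0811 -0.127   0.145 ]
tabL [ 0.0492 -0.1265  0.145 ]
tabR [ 0.0504 -0.1371  0.145 ]
chL [-0.027  -0.0968  0.041 ]
chR [-0.0177 -0.1794  0.041 ]
lamp left front [0.0696 0.2319 0.217 ]
lampright [ 0.0692 -0.2325  0.217 ]
chute upper [-0.1253 -0.1365  0.121 ]
tab [ 0.6168 -0.2567  0.1435] [ 0.0616 -0.1311  0.1435]
chmid [ 0.477  -0.2492  0.0838] [-0.0782 -0.1387  0.0838]
ing [0.4451 0.3151 0.0206] [-0.1706  0.4189  0.0206]
tab [ 0.55566132 -0.24898098  0.128     ] drop [ 0.48689118 -0.14095012  0.136     ]
(np.float64(266.3229946023775), np.float64(229.53764374612967))
(np.float64(328.3503460336059), np.float64(293.6126858719404))
(np.float64(340.43297968622807), np.float64(312.24293996763157))
(np.float64(268.74664406031434), np.float64(257.4406538166979))
```

View pics/c3.png

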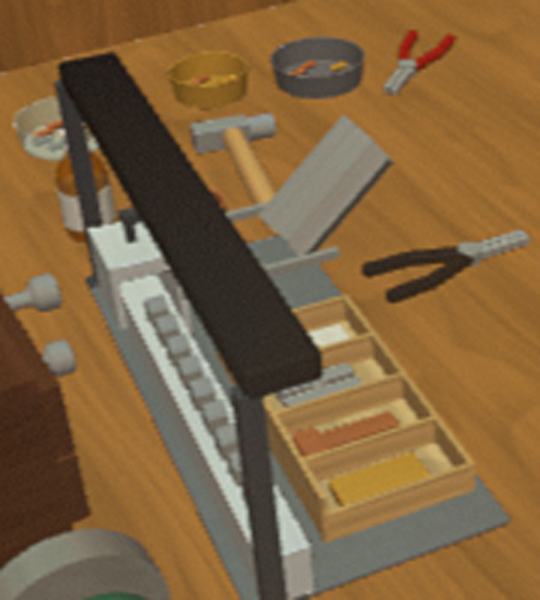

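The three views agree: tab front edge at station x 49, y -132, tops match their stated heights, and the carriage is at about 0.018. The chute is not blocked. I'll compute the move to a leaning pre-grasp.

```bash
cat >> h.py <<'E'
def down(yaw,tilt):  # tool z leaning: pointing forward along station-like yaw by tilt; tool y along yaw+90
    x=np.array([np.cos(yaw),np.sin(yaw),0]); y=np.array([-np.sin(yaw),np.cos(yaw),0])
    z=x*np.sin(tilt)+np.array([0,0,-np.cos(tilt)]); return [np.column_stack([np.cross(s*y,z),s*y,z]) for s in(1,-1)]
def go(pos,Rt):
    s=readout.get_state(); r=R.from_rotvec(s['eef_rot'])
    for M in Rt:
        dr=(r.inv()*R.from_matrix(M)).as_rotvec(degrees=True)
        print('shift mm',(r.inv().apply(np.array(pos)-s['eef_pos'])*1000).round(1),'turn',dr.round(2),np.linalg.norm(dr).round(1))
E
python3 - <<'E'
from h import *
t=stn()[2];a=np.radians(42)
g=np.array([.062,-.132,.124]); z=np.array([np.sin(a),0,-np.cos(a)])
p=s2w(*(g-.11*z)); print(p, readout.get_state()['eef_pos'])
go(p,down(t,a))
E
```

```text
[ 0.54390909 -0.24972016  0.20574593] [ 0.16947712 -0.60084382  0.23824813]
shift mm [ 455.7 -236.3   33.1] turn [ -57.06  -11.21 -148.62] 159.6
shift mm [ 455.7 -236.3   33.1] turn [-8.15 41.49 20.89] 47.2
```

Request:
step_arm(rows="0.05 456 -236 5 -8.2 41.5 20.9;0.05 456 -236 5 -8.2 41.5 20.9;0.05 456 -236 5 -8.2 41.5 20.9;0.05 456 -236 5 -8.2 41.5 20.9;0.05 456 -236 5 -8.2 41.5 20.9;0.05 456 -236 5 -8.2 41.5 20.9;0.05 456 -236 5 -8.2 41.5 20.9;0.05 456 -236 5 -8.2 41.5 20.9;0.05 456 -236 5 -8.2 41.5 20.9;0.05 456 -236 5 -8.2 41.5 20.9")

```text
clock: 1.1
eef_pos: [0.5352, -0.258, 0.2342]
eef_rot: [2.89, -0.156, 1.111]
force: [1.0, -0.7, -0.1]
gripper_width: 0.05
```

I wrote that shift in mm, but the field takes metres. The per-row limit happened to stop the arm about 10 mm short of the intended pose, and nothing was touched. I'll use metres from here on. Next, a look through the wrist camera.

```bash
python3 - <<'E'
from h import *
s=readout.get_state();print(s['eef_pos'],s['qvel'].round(3),s['joint_pos'].round(2),s['force'])
snap('wrist','w1')
s=readout.get_state();print(s['eef_pos'],w2s(s['eef_pos']),s['clock'])
E
```

```text
[ 0.53517802 -0.2579786   0.23421259] [ 1.218  0.13   0.035 -0.584 -0.696  1.098] [-0.75 -0.13 -0.68  0.39  0.41  2.63] [ 1.01152401 -0.65956153 -0.11687823]
[ 0.53945182 -0.25101091  0.23480164] [-0.01589678 -0.13376308  0.23480164] 1.15
```

View pics/w1.png

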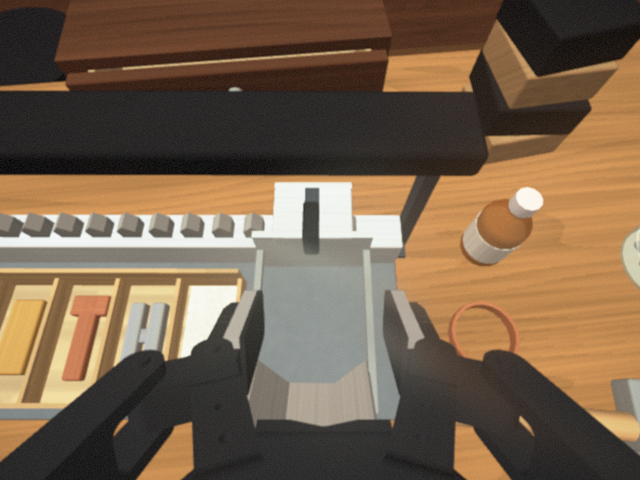

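The wrist view shows the grip tab at (312,220) on the white carriage, with the lamp bar behind it and clear space either side.

```bash
python3 - <<'E'
from h import *
p,d,ci=snap('wrist','w2'); P=cloud('w2'); S=np.array([w2s(q) for q in P.reshape(-1,3)]).reshape(480,640,3)
dark=p.max(2)<75
m=dark&(S[...,2]>.1)&(S[...,2]<.16)&(S[...,0]>.03)&(S[...,0]<.1)&(abs(S[...,1]+.13)<.03)
print(m.sum(), np.percentile(S[m],[2,10,50,90,98],axis=0).round(4))
for lo in(.108,.115,.122,.129,.136,.143):
    k=m&(abs(S[...,2]-lo)<.0035); 
    if k.sum()>5: print(lo,k.sum(),np.percentile(S[k][:,0],[5,50,95]).round(4),np.percentile(S[k][:,1],[3,50,97]).round(4))
# lamp front edge
m=dark&(S[...,2]>.17)&(S[...,2]<.23)&(S[...,0]>.04); print(np.percentile(S[m],[1,5,50,99],axis=0).round(3))
s=readout.get_state(); print(w2s(s['eef_pos']),s['qvel'].round(3))
t=stn()[2];a=np.radians(42)
go(s2w(.062,-.132,.124),down(t,a))
E
```

```text
198 [[ 0.0576 -0.1354  0.1428]
 [ 0.0658 -0.1353  0.1435]
 [ 0.076  -0.1302  0.1442]
 [ 0.082  -0.1268  0.145 ]
 [ 0.0833 -0.1265  0.1453]]
0.143 198 [0.0631 0.076  0.0829] [-0.1353 -0.1302 -0.1266]
[[ 0.072 -0.384  0.17 ]
 [ 0.072 -0.229  0.199]
 [ 0.09  -0.096  0.216]
 [ 0.271  0.052  0.217]]
[-0.01777045 -0.13642991  0.23403814] [-0.1    0.003  0.001  0.042 -0.021 -0.066]
shift mm [-14.5  -3.8 135.2] turn [ 1.1000e-01 -5.1000e-01 -1.7954e+02] 179.5
shift mm [-14.5  -3.8 135.2] turn [-0.33 -0.07  0.46] 0.6
```

Request:
step_arm(rows="0.05 -0.013 -0.005 0.03 0 0 0;0.05 -0.013 -0.005 0.06 0 0 0;0.05 -0.013 -0.005 0.085 0 0 0;0.05 -0.013 -0.005 0.105 0 0 0;0.05 -0.013 -0.005 0.12 0 0 0;0.05 -0.013 -0.005 0.13 0 0 0;0.05 -0.013 -0.005 0.1365 0 0 0;0.05 -0.013 -0.005 0.1365 0 0 0;0.05 -0.013 -0.005 0.1365 0 0 0")

```text
clock: 2.1
eef_pos: [0.6162, -0.2643, 0.1247]
eef_rot: [2.89, -0.156, 1.111]
force: [-0.6, -0.2, 0.3]
gripper_width: 0.0496
```

```bash
python3 - <<'E'
from h import *
snap('wrist','w3'); s=readout.get_state(); print(w2s(s['eef_pos']),s['force'],s['qvel'].round(3))
go(s2w(.064,-.131,.124),down(stn()[2],np.radians(42)))
E
```

```text
[ 0.06197237 -0.13874181  0.1250061 ] [ 0.72180023  0.51008469 -0.17971688] [-0.    -0.005 -0.001 -0.    -0.001  0.001]
shift mm [ 0.8 -7.7  2.1] turn [ 1.4000e-01  2.6000e-01 -1.7992e+02] 179.9
shift mm [ 0.8 -7.7  2.1] turn [ 0.17 -0.09  0.08] 0.2
```

View pics/w3.png

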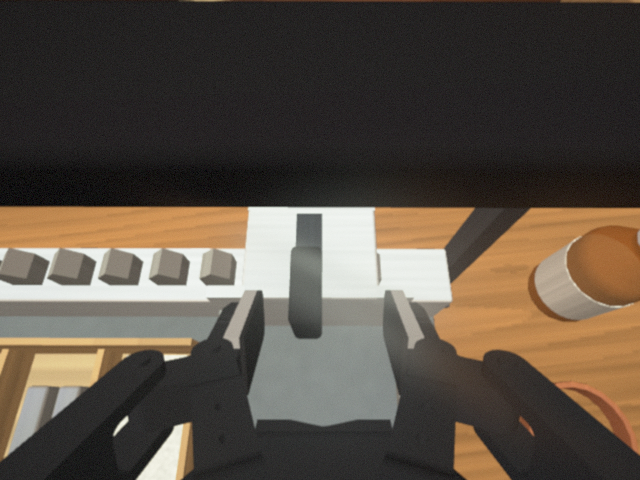

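The wrist view shows the tab at column 307 between the pads, whose centre is at about column 323, so the tool is about 7.5 mm off. That matches the computed shift. I'll correct it, close and lift.

Request:
step_arm(rows="0.05 0.001 -0.0075 0.002 0 0 0;0.05 0.001 -0.0075 0.002 0 0 0;0.05 0.001 -0.0075 0.002 0 0 0;0 0.001 -0.0075 0.002 0 0 0;0 0.001 -0.0075 0.002 0 0 0;0 0.001 -0.0075 0.002 0 0 0;0 0.001 -0.0075 0.002 0 0 0;0 0.001 -0.0075 0.002 0 0 0;0 0.001 -0.0075 0.002 0 0 0", squeeze=50)

```text
clock: 3.05
eef_pos: [0.6193, -0.257, 0.1237]
eef_rot: [2.89, -0.156, 1.111]
force: [-2.6, 0.4, 3.0]
gripper_width: 0.011
```

```bash
python3 - <<'E'
from h import *
s=readout.get_state(); print(w2s(s['eef_pos']),s['force'],s['gripper_width'])
r=R.from_rotvec(s['eef_rot']); f=lambda v:print((r.inv().apply(s2w(*v)-s2w(0,0,0))*1000).round(2))
f((0,0,.021));f((0,.1,.0))
E
```

```text
[ 0.0640933  -0.13108993  0.12371353] [-2.61530295  0.3755321   2.98901415] 0.010979178900346808
[ 14.07   0.06 -15.59]
[   0.11 -100.     -0.26]
```

Request:
step_arm(rows="0 0.0035 0 -0.004 0 0 0;0 0.007 0 -0.008 0 0 0;0 0.0105 0 -0.0117 0 0 0;0 0.014 0 -0.0155 0 0 0;0 0.014 0 -0.0155 0 0 0;0 0.014 0 -0.0155 0 0 0;0 0.014 0 -0.0155 0 0 0")

```text
clock: 3.75
eef_pos: [0.6191, -0.2564, 0.1432]
eef_rot: [2.892, -0.155, 1.109]
force: [6.2, -0.6, -7.2]
gripper_width: 0.0108
```

```bash
python3 - <<'E'
from h import *
snap('wrist','w4');P=cloud('w4')
s=readout.get_state(); print(w2s(s['eef_pos']),s['force'],s['gripper_width'])
for v,u in((250,306),(260,306),(270,306),(290,306)): print(w2s(P[v,u]).round(4))
E
```

```text
[ 0.06387999 -0.13050612  0.14312119] [ 6.55348138 -0.85547733 -6.68263155] 0.010860676414866679
[ 0.1131 -0.1198  0.0925]
[ 0.1066 -0.1199  0.0933]
[ 0.1005 -0.1201  0.0936]
[ 0.073  -0.1228  0.1498]
```

Request:
step_arm(rows="0 0.001 0 -0.0011 0 0 0;0 0.001 -0.006 -0.0011 0 0 0;0 0.001 -0.018 -0.0011 0 0 0;0 0.001 -0.033 -0.0011 0 0 0;0 0.001 -0.048 -0.0012 0 0 0;0 0.001 -0.063 -0.0012 0 0 0;0 0.001 -0.078 -0.0012 0 0 0;0 0.001 -0.09 -0.0013 0 0 0;0 0.001 -0.098 -0.0013 0 0 0;0 0.001 -0.1005 -0.0013 0 0 0")

```text
clock: 4.8
eef_pos: [0.6302, -0.1558, 0.1449]
eef_rot: [2.892, -0.154, 1.11]
force: [7.1, -1.8, -7.8]
gripper_width: 0.0107
```

```bash
python3 - <<'E'
from h import *
p,d,ci=snap('wrist','w5');P=cloud('w5')
s=readout.get_state(); e=w2s(s['eef_pos']);print(e,s['force'],s['gripper_width'],s['qvel'].round(3))
S=np.array([w2s(q) for q in P.reshape(-1,3)]).reshape(480,640,3)
m=(p.max(2)<85)&(S[...,2]>.12)&(S[...,2]<.18)&(S[...,0]>.05)&(S[...,0]<.1)&(abs(S[...,1]-e[1])<.015)
print(m.sum(),np.percentile(S[m],[5,50,95],axis=0).round(4))
snap('top','top1')
E
```

```text
[ 0.06411153 -0.02917691  0.14495814] [ 7.93814813 -0.3601049  -7.24802745] 0.01084166059432917 [-0.009  0.002  0.003  0.001  0.01  -0.007]
1305 [[ 0.0508 -0.0341  0.1397]
 [ 0.0559 -0.0263  0.1644]
 [ 0.0837 -0.0149  0.1775]]
```

Request:
step_arm(rows="0 -0.003 0 0.0035 0 0 0;0 -0.006 0 0.007 0 0 0;0 -0.009 0 0.0105 0 0 0;0 -0.012 0 0.0135 0 0 0;0 -0.0135 0 0.015 0 0 0;0 -0.0135 0 0.015 0 0 0;0 -0.0135 0 0.015 0 0 0")

```text
clock: 5.6
eef_pos: [0.6302, -0.1566, 0.1247]
eef_rot: [2.892, -0.155, 1.11]
force: [6.2, -0.2, -6.5]
gripper_width: 0.0111
```

```bash
python3 - <<'E'
from h import *
s=readout.get_state(); e=w2s(s['eef_pos']);print(e,s['force'],s['gripper_width'])
E
```

```text
[ 0.06412437 -0.03010391  0.12474792] [ 6.20258992 -0.19851562 -6.46902732] 0.011091309682092926
```

Request:
step_arm(rows="0.05 -0.0138 0 0.0155 0 0 0;0.05 -0.0138 0 0.0155 0 0 0;0.05 -0.0138 0 0.0155 0 0 0;0.05 -0.0138 0 0.0155 0 0 0;0.05 -0.0138 0 -0.01 0 0 0;0.05 -0.0138 0 -0.045 0 0 0;0.05 -0.0138 0 -0.09 0 0 0;0.05 -0.0138 0 -0.12 0 0 0;0.05 -0.0138 0 -0.12 0 0 0;0.05 -0.0138 0 -0.12 0 0 0")

```text
clock: 6.6
eef_pos: [0.5406, -0.1474, 0.2075]
eef_rot: [2.886, -0.155, 1.115]
force: [0.2, -0.1, -0.5]
gripper_width: 0.0504
```

```bash
python3 - <<'E'
from h import *
p,d,ci=snap('wrist','w6');snap('top','top2')
P=cloud('w6')
s=readout.get_state(); e=w2s(s['eef_pos']);print(e,s['force'],s['gripper_width'],s['joint_pos'].round(2))
S=np.array([w2s(q) for q in P.reshape(-1,3)]).reshape(480,640,3)
m=(p.max(2)<85)&(S[...,2]>.1)&(S[...,2]<.18)&(S[...,0]>.05)&(S[...,0]<.1)&(abs(S[...,1]+.03)<.015)
print(m.sum(),np.percentile(S[m],[3,50,97],axis=0).round(4))
z=s2w(-.08,-.03,.136)
# ingot refined: at z=.018
m2=load('top2')[0].astype(int)[255:285,190:217]; k=((m2.max(2)-m2.min(2)<25)&(m2.min(2)>140)).astype(np.uint8)
r=cv2.minAreaRect(cv2.findContours(k,0,2)[0][0]); bx=cv2.boxPoints(r)+[190,255]
w=np.array([pt('top2',*q,.018)[:2] for q in bx]); ed=np.diff(w,axis=0); print(w.mean(0),np.linalg.norm(ed,axis=1)[:2],np.degrees(np.arctan2(ed[:2,1],ed[:2,0])))
M,_,_=0,0,0
v,u=np.nonzero(k); pw=np.array([pt('top2',a+190,b+255,.018)[:2] for a,b in zip(u,v)]); c=pw.mean(0); U=np.linalg.svd(pw-c)[2][0]; print('moments',c,np.degrees(np.arctan2(U[1],U[0])))
E
```

```text
[-0.02647898 -0.03012326  0.20497925] [ 0.7231665   0.12341363 -0.58327403] 0.04986986547071892 [-0.52 -0.19 -0.81  0.26  0.27  2.83]
931 [[ 0.0554 -0.0341  0.1151]
 [ 0.0614 -0.0294  0.1436]
 [ 0.0831 -0.0241  0.1451]]
[0.44527391 0.31455794] [0.07292439 0.02019484] [  -8.70881489 -100.3793308 ]
moments [0.44538138 0.31450468] 171.46139481895543
```

View pics/w6.png

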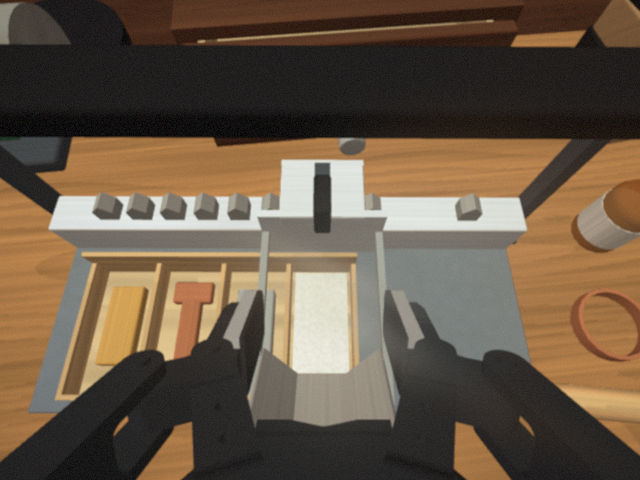

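The wrist view shows the chute over the white-lined cell and the tab down at (322,200): top 143.6 mm, y -29. So the carriage is latched at 0.12. Next is the ingot.

```bash
python3 - <<'E'
from h import *
F=R.from_matrix(down(np.radians(-8.6),0)[0]); mid=F*R.from_euler('z',95,degrees=True)
go([.445,.3145,.23],[mid.as_matrix()])
s=readout.get_state(); print(s['eef_pos'])
E
```

```text
shift mm [ -89.8 -448.3 -116.1] turn [ 30.3  -34.26 -78.55] 90.9
[ 0.54008792 -0.14683418  0.20497925]
```

Request:
step_arm(rows="0.05 -0.0898 -0.4483 -0.1161 30.3 -34.3 -78.6;0.05 -0.0898 -0.4483 -0.1161 30.3 -34.3 -78.6;0.05 -0.0898 -0.4483 -0.1161 30.3 -34.3 -78.6;0.05 -0.0898 -0.4483 -0.1161 30.3 -34.3 -78.6;0.05 -0.0898 -0.4483 -0.1161 30.3 -34.3 -78.6;0.05 -0.0898 -0.4483 -0.1161 30.3 -34.3 -78.6;0.05 -0.0898 -0.4483 -0.1161 30.3 -34.3 -78.6;0.05 -0.0898 -0.4483 -0.1161 30.3 -34.3 -78.6;0.05 -0.0898 -0.4483 -0.1161 30.3 -34.3 -78.6;0.05 -0.0898 -0.4483 -0.1161 30.3 -34.3 -78.6")

```text
clock: 7.7
eef_pos: [0.4442, 0.3186, 0.2289]
eef_rot: [2.529, 1.86, 0.062]
force: [1.0, -0.3, 0.8]
gripper_width: 0.05
```

Request:
step_arm(rows="0.05 0 0 0 0 0 0;0.05 0 0 0 0 0 0;0.05 0 0 0 0 0 0")

```text
clock: 8.0
eef_pos: [0.4444, 0.3136, 0.2288]
eef_rot: [2.538, 1.845, 0.064]
force: [0.9, 0.4, 0.4]
gripper_width: 0.0502
```

```bash
python3 - <<'E'
from h import *
F=down(np.radians(-8.6),0)[0]
go([.445,.3145,.15],[F])
s=readout.get_state(); print(s['eef_pos'],s['joint_pos'].round(2),s['qvel'].round(2),s['clock'])
E
```

```text
shift mm [-1.4 -1.8 78.8] turn [ 2.680e+00  1.000e-02 -9.936e+01] 99.4
[0.44437687 0.31360652 0.22881506] [ 0.49  0.11 -0.25  1.17  0.    2.38] [-0.01 -0.03 -0.01  0.    0.   -0.  ] 8.0
```

Request:
step_arm(rows="0.05 -0.0014 -0.0018 0.079 2.7 0 -99.4;0.05 -0.0014 -0.0018 0.079 2.7 0 -99.4;0.05 -0.0014 -0.0018 0.079 2.7 0 -99.4;0.05 -0.0014 -0.0018 0.079 2.7 0 -99.4;0.05 -0.0014 -0.0018 0.079 2.7 0 -99.4;0.05 -0.0014 -0.0018 0.079 2.7 0 -99.4;0.05 -0.0014 -0.0018 0.079 2.7 0 -99.4;0.05 -0.0014 -0.0018 0.079 2.7 0 -99.4;0.05 -0.0014 -0.0018 0.079 2.7 0 -99.4;0.05 -0.0014 -0.0018 0.079 2.7 0 -99.4")

```text
clock: 9.0
eef_pos: [0.4454, 0.3137, 0.1512]
eef_rot: [0.593, 3.083, 0.012]
force: [1.3, -0.7, -0.5]
gripper_width: 0.0502
```

```bash
python3 - <<'E'
from h import *
print(readout.get_state()['eef_rot']); go([.445,.3145,.15],[down(np.radians(-8.6),0)[0]])
E
```

```text
[0.59321504 3.08289347 0.01181821]
shift mm [0.6 0.6 1.2] turn [  0.44   0.09 -13.18] 13.2
```

Request:
step_arm(rows="0.05 0.0005 0.0005 0.001 0.4 0 -13.2;0.05 0.0005 0.0005 0.001 0.4 0 -13.2;0.05 0.0005 0.0005 0.001 0.4 0 -13.2;0.05 0.0005 0.0005 0.001 0.4 0 -13.2")

```text
clock: 9.4
eef_pos: [0.4452, 0.3151, 0.1503]
eef_rot: [0.246, 3.13, 0.001]
force: [0.4, 0.0, -0.6]
gripper_width: 0.0499
```

```bash
python3 - <<'E'
from h import *
p,d,ci=snap('wrist','w7'); P=cloud('w7'); print(P[...,2].min())
g=p.astype(int); m=(g.max(2)-g.min(2)<30)&(g.min(2)>110)&(abs(P[...,2]-.018)<.006)&(abs(P[...,0]-.445)<.05)&(abs(P[...,1]-.3145)<.025)
q=P[m]; print(m.sum(),np.median(q[:,2]))
w=q[:,:2].astype(np.float32); r=cv2.minAreaRect(w*1000); print(r)
c=np.array(r[0])/1000
s=readout.get_state();print(s['eef_pos'],R.from_rotvec(s['eef_rot']).as_matrix().round(3).tolist())
go([.445,.3145,.0105],[down(np.radians(-8.6),0)[0]])
E
```

```text
-0.004283880687605601
2694 0.016817862266778172
((445.5759582519531, 316.0881652832031), (21.301578521728516, 74.56126403808594), 80.86113739013672)
[0.4452882  0.31529802 0.15033904] [[-0.988, 0.155, 0.002], [0.155, 0.988, 0.001], [-0.002, 0.001, -1.0]]
shift mm [  0.4  -1.  139.8] turn [ 0.05  0.09 -0.33] 0.3
```

View pics/w7.png

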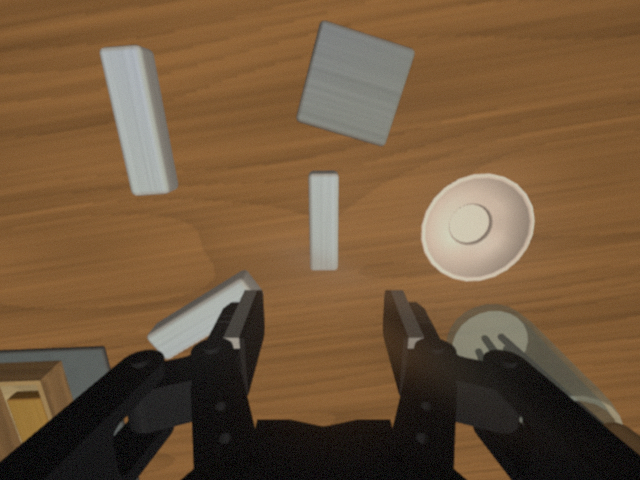

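The wrist view shows the small bar at (323,220), aligned with the tool. It measures 74.6 x 21.3 mm at (0.4455, 0.3155), with the dish, block and other bars clear of the fingers. I'll go down and grip.

Request:
step_arm(rows="0.05 0 0 0.04 0 0 -0.4;0.05 0 0 0.08 0 0 -0.4;0.05 0 0 0.11 0 0 -0.4;0.05 0 0 0.13 0 0 -0.4;0.05 0 0 0.139 0 0 -0.4;0.05 0 0 0.139 0 0 -0.4;0.05 0 0 0.139 0 0 -0.4")

```text
clock: 10.15
eef_pos: [0.4465, 0.3166, 0.0122]
eef_rot: [0.23, 3.13, 0.002]
force: [0.8, -0.4, 0.1]
gripper_width: 0.0499
```

Request:
step_arm(rows="0 0 0 0 0 0 0;0 0 0 0 0 0 0;0 0 0 0 0 0 0;0 0 0 0 0 0 0;0 0 0 0 0 0 0;0 0 0 -0.01 0 0 0;0 0 0 -0.05 0 0 0;0 0 0 -0.1 0 0 0;0 0 0 -0.15 0 0 0;0 0 0 -0.2 0 0 0", squeeze=50)

```text
clock: 11.15
eef_pos: [0.4444, 0.3157, 0.2133]
eef_rot: [0.229, 3.132, 0.001]
force: [2.0, 0.6, -1.4]
gripper_width: 0.0205
```

```bash
python3 - <<'E'
from h import *
s=readout.get_state();print(s['eef_pos'],s['gripper_width'],s['force'])
go(s2w(-.08,-.03,.22),[down(stn()[2],0)[0]])
E
```

```text
[0.44437737 0.31574142 0.21330173] 0.020474497053089895 [ 2.00629598  0.6039822  -1.36047218]
shift mm [-108.5 -445.7   -6.8] turn [ 0.02  0.05 -2.18] 2.2
```

Request:
step_arm(rows="0 -0.1085 -0.4457 -0.0068 0 0 -2.2;0 -0.1085 -0.4457 -0.0068 0 0 -2.2;0 -0.1085 -0.4457 -0.0068 0 0 -2.2;0 -0.1085 -0.4457 -0.0068 0 0 -2.2;0 -0.1085 -0.4457 -0.0068 0 0 -2.2;0 -0.1085 -0.4457 -0.0068 0 0 -2.2;0 -0.1085 -0.4457 -0.0068 0 0 -2.2;0 -0.1085 -0.4457 -0.0068 0 0 -2.2;0 -0.1085 -0.4457 -0.0068 0 0 -2.2;0 -0.1085 -0.4457 -0.0068 0 0 -2.2")

```text
clock: 12.15
eef_pos: [0.4882, -0.1453, 0.2185]
eef_rot: [0.178, 3.134, -0.003]
force: [-0.3, 0.4, -2.1]
gripper_width: 0.0208
```

Request:
step_arm(rows="0 0 0 0 0 0 0;0 0 0 0 0 0 0;0 0 0 0 0 0 0")

```text
clock: 12.45
eef_pos: [0.4873, -0.1389, 0.2177]
eef_rot: [0.166, 3.137, 0.002]
force: [0.3, 0.5, -2.3]
gripper_width: 0.0204
```

```bash
python3 - <<'E'
from h import *
p,d,ci=snap('wrist','w8');P=cloud('w8');p2,_,_=snap('scene','scene1')
s=readout.get_state();e=s['eef_pos'];print(w2s(e),s['gripper_width'],s['force'],s['joint_pos'].round(2))
S=np.array([w2s(q) for q in P.reshape(-1,3)]).reshape(480,640,3)
np.save('pics/S8.npy',S)
# chute floor plane: z = 0.081-(x+.08)*tan42
for x in(-.11,-.1,-.09,-.08,-.07,-.06,-.05,-.04):
    k=(abs(S[...,0]-x)<.002)&(abs(S[...,1]+.03)<.06)&(S[...,2]>.03)&(S[...,2]<.16)&(p.max(2)>70)
    if k.sum()>5:
        q=S[k]; f=q[:,2]<np.percentile(q[:,2],10)+.004
        print(x,k.sum(),'y',q[:,1].min().round(4),q[:,1].max().round(4),'zmin',np.percentile(q[:,2],5).round(4),'floor y',np.percentile(q[f,1],[2,98]).round(4), 'exp',round(.081-(x+.08)*.9,4))
b=np.hstack([p2[120:320,170:370],p[140:340,200:400] if 0 else cv2.resize(p,(267,200))])
b=cv2.resize(b,None,fx=1.7,fy=1.7,interpolation=cv2.INTER_CUBIC); cv2.imwrite('pics/c4.png',b[:,:,::-1])
go(s2w(-.08,-.03,.139),[down(stn()[2],0)[0]])
E
```

```text
[-0.07955382 -0.02796251  0.21783958] 0.020531965949643002 [ 0.71610955 -0.75158969 -1.52046163] [-0.41  0.08 -0.31  1.18  0.   -0.3 ]
-0.11 824 y -0.0751 0.0178 zmin 0.1068 floor y [-0.0496 -0.0073] exp 0.108
-0.1 764 y -0.0755 0.0178 zmin 0.0974 floor y [-0.0496 -0.0079] exp 0.099
-0.09 645 y -0.0754 0.0179 zmin 0.0883 floor y [-0.0493 -0.0078] exp 0.09
-0.08 343 y -0.0751 0.018 zmin 0.0837 floor y [-0.0558 -0.0016] exp 0.081
-0.07 283 y -0.0756 0.0177 zmin 0.0781 floor y [-0.0572 -0.0001] exp 0.072
-0.06 246 y -0.0755 0.0178 zmin 0.0695 floor y [-0.0582 -0.0003] exp 0.063
-0.05 222 y -0.0753 0.0178 zmin 0.0609 floor y [-0.0587  0.0013] exp 0.054
-0.04 199 y -0.0807 0.0225 zmin 0.0523 floor y [-0.059   0.0003] exp 0.045
shift mm [ 0.5 -2.1 78.8] turn [0.06 0.06 0.15] 0.2
```

View pics/c4.png

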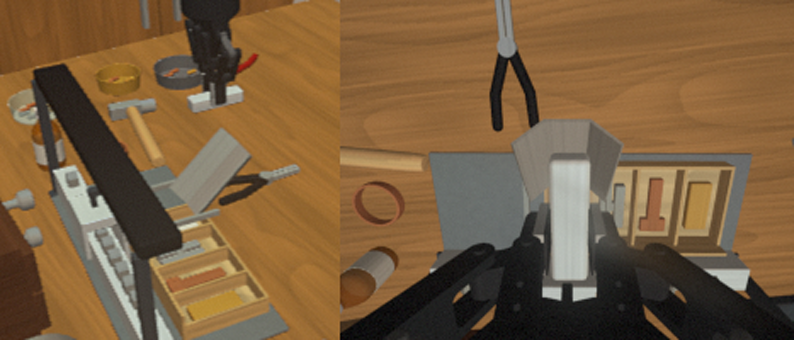

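The crop shows the bar gripped centrally, level and in line with the chute. The chute's centre line is at y -28.7, and its floor matches the expected plane to within about 2 mm where the bar does not hide it. I'll lower to release height.

Request:
step_arm(rows="0 0 -0.001 0.03 0 0 0;0 0 -0.001 0.055 0 0 0;0 0 -0.001 0.07 0 0 0;0 0 -0.001 0.0788 0 0 0;0 0 -0.001 0.0788 0 0 0;0 0 -0.001 0.0788 0 0 0;0 0 -0.001 0.0788 0 0 0")

```text
clock: 13.25
eef_pos: [0.4889, -0.1418, 0.1404]
eef_rot: [0.168, 3.133, -0.0]
force: [-0.1, -0.5, -1.0]
gripper_width: 0.0207
```

```bash
python3 - <<'E'
from h import *
s=readout.get_state();print(w2s(s['eef_pos']),s['gripper_width'],s['force'],s['qvel'].round(3))
E
```

```text
[-0.0779183  -0.03059293  0.14037929] 0.0207067459404896 [-0.09950625 -0.47528076 -1.04717766] [-0.005 -0.002  0.002 -0.001 -0.    -0.001]
```

Request:
step_arm(rows="0 0.002 0.0015 0.001 0 0 0;0 0.002 0.0015 0.001 0 0 0;0.046 0.002 0.0015 0.001 0 0 0;0.046 0.002 0.0015 0.001 0 0 0;0.046 0.002 0.0015 0.001 0 0 0;0.046 0.002 0.0015 0.001 0 0 0;0.046 0.002 0.0015 0.001 0 0 0;0.046 0.002 0.0015 0.001 0 0 0;0.046 0.002 0.0015 -0.05 0 0 0;0.046 0.002 0.0015 -0.1 0 0 0")

```text
clock: 14.25
eef_pos: [0.484, -0.1391, 0.2373]
eef_rot: [-0.169, -3.134, -0.004]
force: [1.5, -0.5, 0.6]
gripper_width: 0.0462
```

Request:
step_arm(rows="0.046 0.05 0 -0.05 0 0 0;0.046 0.1 0 -0.05 0 0 0;0.046 0.1 0 -0.05 0 0 0;0.046 0.1 0 -0.05 0 0 0")

```text
clock: 14.65
eef_pos: [0.3849, -0.1289, 0.2892]
eef_rot: [0.17, 3.133, -0.001]
force: [0.6, -0.2, -0.3]
gripper_width: 0.0462
```

```bash
python3 - <<'E'
from h import *
p,d,ci=snap('wrist','w9'); t,_,_=snap('top','top3')
P=cloud('top3')
S=np.array([w2s(q) for q in P.reshape(-1,3)]).reshape(480,640,3)
s=readout.get_state();print(w2s(s['eef_pos']),s['gripper_width'],s['force'])
k=(abs(S[...,1]+.03)<.026)&(S[...,0]>-.03)&(S[...,0]<.058)&(S[...,2]>.018)&(S[...,2]<.045)
print(k.sum(),np.percentile(S[k],[3,50,97],axis=0).round(3))
b=cv2.resize(t[150:280,270:490],None,fx=3.6,fy=3.6,interpolation=cv2.INTER_CUBIC)
cv2.imwrite('pics/c5.png',b[:,:,::-1])
E
```

```text
[-0.18084824 -0.02926113  0.28811748] 0.04564930602903624 [ 0.26433591 -0.29370639  0.36371291]
246 [[-0.015 -0.04   0.02 ]
 [ 0.02  -0.03   0.028]
 [ 0.056 -0.019  0.033]]
```

View pics/c5.png

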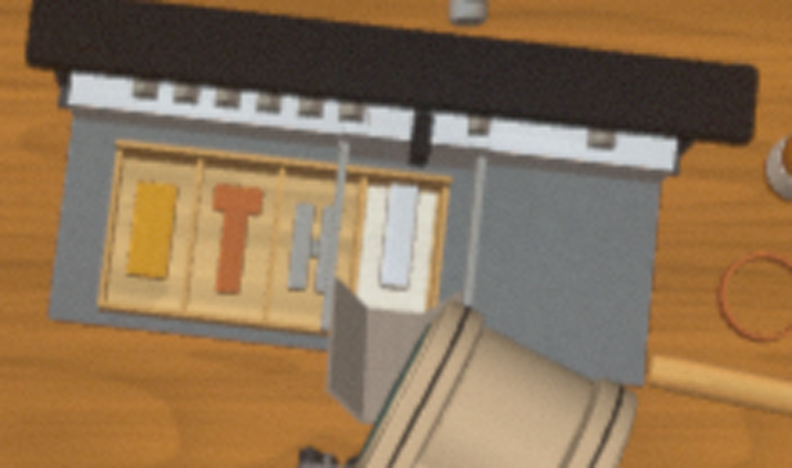

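The bar is in the lined cell at (400,235) in the crop, and the neighbouring bars have not moved. I'll check that it lies flat and that the latch is down, then hand in.

```bash
python3 - <<'E'
from h import *
def sc(t):
    P=cloud(t); X,Y,a=stn(); D=P-[X,Y,0]; c,s=np.cos(a),np.sin(a)
    return np.stack([c*D[...,0]+s*D[...,1],-s*D[...,0]+c*D[...,1],P[...,2]],-1)
for n in('wrist','top'):
    snap(n,n+'E'); S=sc(n+'E')
    for lo in np.arange(-.02,.06,.01):
        k=(abs(S[...,1]+.0295)<.007)&(S[...,0]>=lo)&(S[...,0]<lo+.01)&(S[...,2]<.06)
        if k.sum()>2: print(n,lo.round(3),k.sum(),np.median(S[k][:,2]).round(4))
    k=(abs(S[...,1]+.03)<.004)&(S[...,0]>.058)&(S[...,0]<.08)&(S[...,2]>.11)&(S[...,2]<.17); print('tab top',k.sum(),np.median(S[k][:,2]) if k.any() else None)
E
```

```text
wrist -0.02 133 0.0203
wrist -0.01 83 0.0247
wrist 0.0 88 0.0248
wrist 0.01 83 0.025
wrist 0.02 81 0.0248
wrist 0.03 73 0.0248
wrist 0.04 73 0.025
wrist 0.05 75 0.0252
tab top 0 None
top -0.02 26 0.0234
top -0.01 22 0.0285
top 0.0 19 0.0281
top 0.01 19 0.0273
top 0.02 21 0.0288
top 0.03 20 0.0264
top 0.04 21 0.0276
top 0.05 22 0.0283
tab top 31 0.14686700400584463
```

```bash
python3 -c "
from h import *
print(manip.hand_in(), readout.get_state()['clock'])"
```

```text
the job is handed in; nothing more can be done
the job is handed in; nothing more can be done
```

The smallest bar is lying in the empty cell, the chute carriage is latched over that cell, and the job is handed in at about 15 s. I held the release bar up, slid the carriage about 100 mm to the empty cell (carriage 0.12) and let the bar back down. Then I gripped the 76 mm bar and released it level, about 55 mm above the middle of the chute floor.

**Last checks**
- **Bar:** its top is level along its whole length at 25 mm by the wrist camera. The top camera reads about 28 mm, against 26 expected and within its usual offset of about 2 mm. It lies flat inside the cell on the liner.
- **Latch:** the tab's top read 143.6 mm by the wrist camera after latching. The last top view read 146.9 mm (about 144.5 once that offset is taken off), against 145 expected with the bar down.
- **Surroundings:** the other three cells' bars look unmoved in the last picture. I did not measure the rest of the bench again, but no unexpected forces showed. The gripper is clear of everything.

**One slip:** my first move was written in mm where the interface takes metres. The per-row limits stopped it about 10 mm short of the intended pose, and nothing was touched.

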